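Clamp the needle comb with the lever bolt

TASK

Clamp the brass needle comb in the bench fixture: screw the lever-headed bolt in clockwise, lever still raised, until it is snug on the comb but not overtightened, then fold its red lever fully down until it is level and stops, and let go. Keep the comb in its place and leave the mug, jar, screwdriver and graver alone.

Things in the scene. Friction and masses are not known exactly. Their poses are not given: they have to be found in the camera images.
- base: green clamping fixture fixed to the bench: base plate 170 x 130 x 12 mm, and across it (along its y) a bridge 104 mm long, 34 mm wide, its top 93 mm above the bench. Origin: centre of the underside, on the upright axis of the bolt; z up.
- bolt: clamp bolt (steel shank, hidden foot, head of 34 mm diameter, lever). Origin: on its upright axis at the lever's pivot height; axes do not turn with the head. Sinks 16 mm per clockwise turn (seen from above), stays where left; 0.3 to 1.3 turns until the foot meets the comb, different each time, only felt. Snug comes about a tenth of a turn later; a further eighth can be too much.
- lever (a joint): fold angle of the lever: 0 = raised (its end points outward and 0.70 rad above level, as at the start), 0.70 = folded level, closed. A stiff cam: it stays where it is left, and folding it presses the foot 1.5 mm further down; it stops dead at 0.70. Folding a snug bolt needs about 8 to 14 N pressed down 50 mm from the axis.
- lever_tip (a point): point in the lever on the bar's centre line, 80 mm from the pivot; raised, 61 mm out from the bolt's axis and 52 mm above the pivot. Straight bar 92 mm long from the pivot, 16 mm wide, 10 mm thick, dark then red. Raised, it is the crank: pushed sideways 50 mm from the axis it takes 2 to 4 N running free, climbing steeply once the foot meets the comb; 6 to 7.5 N is snug.
- comb: brass bar 100 x 40 x 12 mm with a row of thin steel needles at its ends, lying loose under the bridge in a steel rest with low lips; origin: centre of its underside, x along the bar, z up.
- mug: white mug, 82 mm diameter, 92 mm high; bystander. Origin: centre of its underside.
- tin: small closed jar, 60 mm diameter, 50 mm high; bystander. Origin: centre of its underside.
- screwdriver: screwdriver, 170 mm, lying on the bench; bystander. Lies along its x.
- graver: engraving tool, 140 mm, wooden handle 18 mm thick and steel shank, lying on the bench; bystander. Lies along its x.
Mind the look-alikes: they are no part of the job. There is more than one size of the base; the job needs the middle-sized.

How it is judged:
By the outcome, as a careful person would: the job done as asked, in the order asked, and still so for the second after the job is handed in, with the robot touching nothing.
It also fails if it takes over 61 s, if anything falls off the work surface, if the arm or the gripper's body presses on something with over 40 N, if the wrist force passes 120 N, or if a joint passes its speed limit or range.

ROBOT

A 6-joint arm with a two-finger parallel gripper is mounted at the origin on the work surface. World frame = base frame: x ahead of the robot, y to its left, z up, the work surface at z = 0. Lengths are in mm, angles in degrees, forces in N, time in s.
With the tool pointing down it reaches from about 325 to 900 mm from the base axis. Payload 6.1 kg.
Tool frame: the origin (TCP) lies between the finger pads; the fingertips stand 19 mm ahead of it and the grasp point (between the pads) is the TCP (manip.nose_length is the distance from the TCP to the fingertips, in mm); z points along the fingers, y is the line along which they close (so a half turn about z gives the same grasp; the last joint's range is limited). The gripper opens to 87 mm and grips with 3 to 60 N. Pads are 19 mm wide; open, the fingers measure 117 mm over their backs; the gripper's body (75 mm by 190 mm) begins 51 mm behind the grasp point.
Start: joints at [-76.152, 12.628, 87.462, -0, 79.91, -7.225], TCP at [224.72, -583.195, 241.538] pointing down, gripper open.
Joint ranges: [-170.65, 170.65], [-52.31, 119.04], [5.05, 147.46], [-71.25, 251.25], [11.57, 151.72], [-153.62, 153.62]. Speed limits (degrees/s): [147.25, 147.25, 172.46, 180, 180, 180].

INTERFACE

Orientations are given as [roll, pitch, yaw] about the fixed x, y, z axes, in that order (R = Rz(yaw) Ry(pitch) Rx(roll)).
In Python, from cell import manip, effector, solver, get_image gives the robot as it stands. Calls block until the motion is done:
- manip.movep(position, orientation): joint-space move of the TCP to a pose.
- manip.movel(position, v=150, ori=None, contact_N=None): straight line of the TCP; ori=None keeps the orientation; v is the mean speed in mm/s. With contact_N (N) it stops when the force on the tool has changed by that much, and returns True; else False.
- manip.goto_joints(angles): joint-space move.
- effector.gripper_to(opening, newtons=None): finger opening in mm; newtons is the grip in N (None keeps the last); returns when the fingers have stopped.
- manip.wait(seconds).
- solver.ik(position, orientation): joint angles nearest the present ones, or None.
- manip.sense(): the state.
- get_image(name): name is "side" or "top"; returns a dict with "frame" (480x640x3 uint8, red, green, blue), "z_map" (480x640 float32, mm along the optical axis (not along the pixel's ray), 0 where there is no reading), "fovy" (degrees; the focal length in pixels is half the picture's height over the tangent of half this angle, whatever the lens; pixels are square), "cx", "cy" (the principal point, pixels), "dist_coeffs" ([k1, k2, p1, p2, k3] as OpenCV has them; the pictures are not rectified), "R" (3x3) and "t" (3): a world point X has camera coordinates R X + t. Camera axes: x right, y down, z forward; pixel columns grow to the right and rows downward; lengths in mm; the calibration is good to about 2 mm. A picture is of the moment at which its call begins.
A pose or a line that the arm cannot do raises manip.IKError and nothing moves.
- manip.hand_in(): hands the job in; it is judged then, once.
The state is a dict: "clock": time; "joints": joint angles; "qvel": joint speeds; "tau": joint torques, N m; "tool_pos": TCP position; "tool_rot": TCP orientation; "ft_force": force on the tool from outside, world axes, zero at the start; "moment": the same for the moment, N m; "opening": finger opening in mm; "grasp_force": force on a finger pad.
Only numpy, scipy, OpenCV 4.12 (cv2) and the standard library are available. Lean on these libraries where they do the work, as an engineer would, in place of code of your own. Each camera call takes 0.05 s, during which the arm holds its last target. There are 200 camera calls.

## Working session

There is one attempt and no reset: what is moved stays moved. The work goes in short steps, each a Python script; the robot and the scene stay as the last script left them, time stands still between calls to the robot, and variables do not carry over. Pictures are saved under pics/ and viewed, at most 10 in all, crops included, and the job is handed in when it is done.

```bash
ls; mkdir -p pics; cat > h.py <<'E'
import numpy as np, cv2
from cell import manip, effector, solver, get_image
def K(im):
    f=240/np.tan(np.radians(im["fovy"]/2)); return np.array([[f,0,im["cx"]],[0,f,im["cy"]],[0,0,1.]])
def pts(im):
    """world point per pixel from z_map"""
    v,u=np.mgrid[0:480,0:640]
    n=cv2.undistortPoints(np.stack([u.ravel(),v.ravel()],1).astype(np.float64)[:,None],K(im),np.array(im["dist_coeffs"]))[:,0]
    z=im["z_map"].ravel().astype(float)
    c=np.column_stack([n*z[:,None],z])
    return ((c-im["t"])@np.array(im["R"])).reshape(480,640,3)
E
python3 - <<'E'
from h import *
for n in("side","top"):
    im=get_image(n); cv2.imwrite(f"pics/{n}0.png",im["frame"][...,::-1])
    print(n,im["fovy"],im["dist_coeffs"],(-np.array(im["R"]).T@im["t"]).round(),(im["z_map"]>0).mean())
    np.savez(f"{n}0.npz",**im)
E
```

```text
pics
side 42.30760203363069 [-0.01758812  0.          0.          0.          0.        ] [ 515. 1017.  760.] 0.996083984375
top 46.99234107487905 [-0.10272747  0.          0.          0.          0.        ] [ 450.  -20. 1319.] 0.9960026041666666
```

View pics/side0.png

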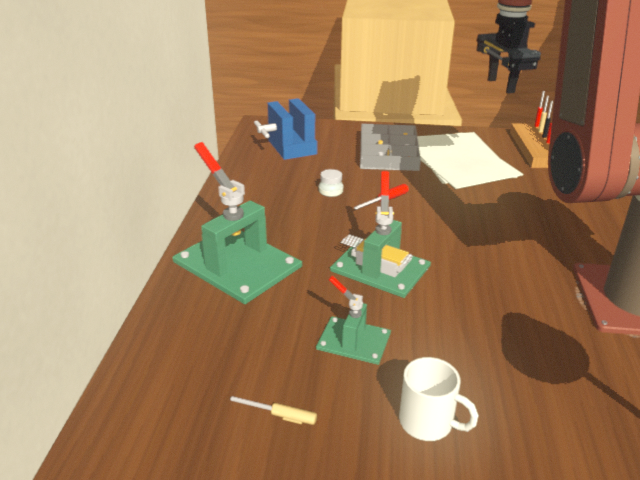

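View pics/top0.png

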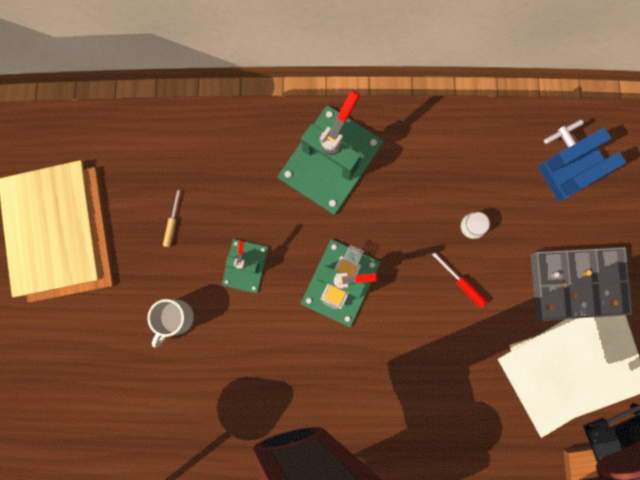

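Candidates for the base: large green fixture at top-view (330,158), middle (342,282) holding the comb, small (246,265). By plate size and the comb, I pick the middle one. The lever points right, tip near (375,278). Decoys, top view: blue vice (580,165). Red screwdriver at (460,280); jar (475,225), mug (170,318), graver (172,220).

```bash
cat > m.py <<'E'
from h import *
for n,box in(("top",(295,232,392,332)),("side",(325,165,435,295))):
    im=dict(np.load(f"{n}0.npz")); P=pts(im); f=im["frame"]
    u0,v0,u1,v1=box; m=np.zeros((480,640),bool); m[v0:v1,u0:u1]=1
    hsv=cv2.cvtColor(f,cv2.COLOR_RGB2HSV).astype(int)
    H,S,V=hsv[...,0],hsv[...,1],hsv[...,2]
    g=m&(H>50)&(H<90)&(S>80)
    plate=g&(abs(P[...,2]-12)<6); br=g&(abs(P[...,2]-93)<5)
    for nm,k in(("plate",plate),("bridge",br)):
        q=P[k]; r=cv2.minAreaRect(q[:,:2].astype(np.float32)); print(n,nm,k.sum(),r,np.median(q[:,2]).round(1))
    red=m&((H<6)|(H>174))&(S>180)&(P[...,2]>105)
    q=P[red]; c=q.mean(0); d=np.linalg.svd(q-c)[2][0]; s=(q-c)@d
    print("red",red.sum(),c.round(1),d.round(3),(c+d*s.min()).round(1),(c+d*s.max()).round(1))
    hd=m&(S<70)&(V>100)&(P[...,2]>105)&(P[...,2]<190)
    q=P[hd]; print("head",hd.sum(),q.mean(0).round(1),q.min(0).round(),q.max(0).round())
    br=m&(H>15)&(H<30)&(S>130)&(P[...,2]<70)&(P[...,2]>15)
    q=P[br]; print("brass",len(q),cv2.minAreaRect(q[:,:2].astype(np.float32)),np.median(q[:,2]))
    cv2.imwrite(f"pics/{n}crop.png",cv2.resize(f[v0:v1,u0:u1,::-1],None,fx=5,fy=5,interpolation=2)[:600])
E
python3 m.py
python3 - <<'E'
import cv2,numpy as np
a=cv2.imread('pics/topcrop.png');b=cv2.imread('pics/sidecrop.png')
c=[cv2.resize(x,(390,int(x.shape[0]*390/x.shape[1]))) for x in(a,b)]
h=max(x.shape[0] for x in c);c=[cv2.copyMakeBorder(x,0,h-x.shape[0],0,0,0) for x in c]
cv2.imwrite('pics/crops.png',np.hstack(c))
E
```

```text
top plate 1624 ((504.282470703125, -46.68035888671875), (129.0352020263672, 169.3961181640625), 65.07501220703125) 12.3
top bridge 395 ((503.7210693359375, -45.5141487121582), (103.34922790527344, 33.880069732666016), 64.13292694091797) 93.4
red 164 [507.2 -96.7 180.8] [-0.052  0.781 -0.623] [ 508.5 -115.2  195.6] [505.7 -72.8 161.7]
head 201 [504.1 -48.9 141.3] [489. -71. 120.] [519. -31. 160.]
brass 424 ((502.99932861328125, -46.039939880371094), (38.67265319824219, 97.61859130859375), 65.51769256591797) 48.97092149594185
side plate 1385 ((503.39251708984375, -42.850616455078125), (130.89317321777344, 170.18289184570312), 64.36833953857422) 12.7
side bridge 300 ((503.2508239746094, -42.90509033203125), (104.93605041503906, 34.04620361328125), 65.93038940429688) 93.5
red 290 [533.   15.8 161. ] [0.175 0.984 0.017] [ 509.7 -115.4  158.7] [706.9 992.4 177.7]
head 343 [505.2 -37.8 135.2] [487. -76. 105.] [561. 182. 161.]
brass 341 ((501.7344055175781, -45.29773712158203), (45.368595123291016, 100.35417938232422), 67.4619369506836) 49.33436113174341
```

View pics/crops.png

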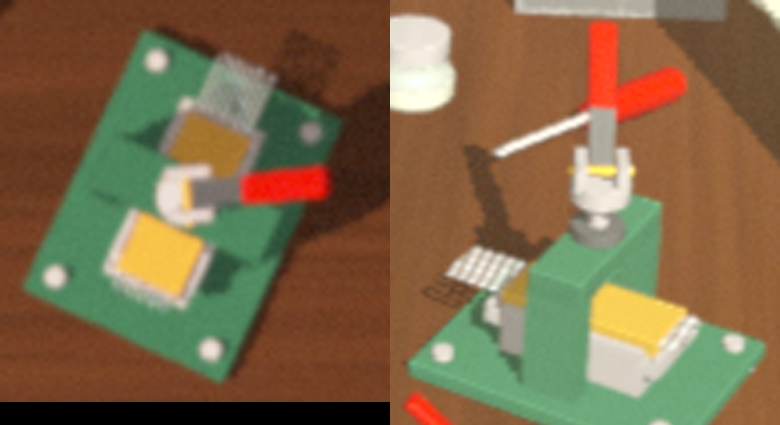

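The crops confirm it: plate 129×169 mm, comb under the bridge, lever pointing to azimuth about -86°, axis about (504,-45), pivot about z=131. I'll crank with closed fingers pushing sideways. First I check the wrist range along the orbit.

```bash
cat >> h.py <<'E'
AX=np.array([503.9,-45.0]); PHI0=-86.4; PIV0=131.
TILT=12; HB=15.0   # finger yaw lead, half width over the backs
def pose(phi,k,gap=0.,r=52.,clr=22.):
    """TCP for pushing the lever at azimuth phi (deg) from behind, clockwise; contact at radius r"""
    a=np.radians(phi); u=np.array([np.cos(a),np.sin(a)]); t=np.array([u[1],-u[0]])
    yaw=phi+TILT+180*k; b=np.radians(phi+TILT)
    ex=np.array([np.cos(b),np.sin(b)]); ey=np.array([-ex[1],ex[0]])
    c=max((s1*9.5*ex+s2*HB*ey for s1 in(1,-1) for s2 in(1,-1)),key=lambda q:q@t)
    xy=AX+r*u-(8+gap)*t-c
    z=PIV0-(PHI0-phi)/360*16+clr+manip.nose_length
    return [*xy,z],[180,0,(yaw+180)%360-180],u,t
E
python3 - <<'E'
from h import *
s=manip.sense(); print(s["clock"],s["tool_rot"],s["ft_force"],manip.nose_length)
for k in(0,1):
    print(k,[None if (q:=solver.ik(*pose(PHI0-d,k)[:2])) is None else (d,round(q[5]),round(q[0])) for d in range(0,520,20)])
print(pose(PHI0,0,12))
E
```

```text
0.1 [-1.79897330e+02 -1.08148459e-02  2.10723344e+01] [0.95107631 0.77438947 0.73543444] 19.0
0 [(0, 145, -19), None, None, None, (80, -136, -20), (100, -114, -18), (120, -91, -16), (140, -68, -13), (160, -46, -10), (180, -24, -8), (200, -3, -7), (220, 18, -7), (240, 37, -8), (260, 55, -9), (280, 74, -11), (300, 92, -13), (320, 109, -15), (340, 127, -17), (360, 145, -19), None, None, None, (440, -136, -20), (460, -114, -18), (480, -91, -16), (500, -68, -13)]
1 [(0, -35, -19), (20, -16, -21), (40, 3, -21), (60, 23, -21), (80, 44, -20), (100, 66, -18), (120, 89, -16), (140, 112, -13), (160, 134, -10), None, None, None, (240, -143, -8), (260, -125, -9), (280, -106, -11), (300, -88, -13), (320, -71, -15), (340, -53, -17), (360, -35, -19), (380, -16, -21), (400, 3, -21), (420, 23, -21), (440, 44, -20), (460, 66, -18), (480, 89, -16), (500, 112, -13)]
([np.float64(544.1278183818995), np.float64(-100.75782656303262), 172.0], [180, 0, -74.4], array([ 0.06279052, -0.99802673]), array([-0.99802673, -0.06279052]))
```

```bash
cat >> h.py <<'E'
def force(n=4):
    f=[]
    for _ in range(n): f.append(manip.sense()["ft_force"]); manip.wait(0.015)
    return np.mean(f,0)
def go(phi,k,gap):
    """place the closed fingers behind the lever, from outside/above, return tare"""
    p,o,u,t=pose(phi,k,gap)
    manip.movep([p[0],p[1],p[2]+75],o); manip.movel(p,v=150); manip.wait(.15)
    return force(8)
E
python3 - <<'E'
from h import *
import json
effector.gripper_to(0,20)
tare=go(PHI0,1,14); print("tare",tare.round(2),manip.sense()["clock"],manip.sense()["opening"])
p,o,u,t=pose(PHI0,1,-8)
hit=manip.movel(p,v=25,contact_N=1.2)
s=manip.sense(); q=np.array(s["tool_pos"]); p0=pose(PHI0,1,0)[0]
print(hit,"gap at touch",-(q[:2]-p0[:2])@t,"F",(force()-tare).round(2),s["clock"])
json.dump(tare.tolist(),open("tare.json","w"))
im=get_image("top"); cv2.imwrite("pics/touch.png",cv2.resize(im["frame"][210:350,270:430,::-1],None,fx=4,fy=4))
E
```

```text
tare [-0.01  0.27 -0.14] 4.6417 0.5011574790595491
True gap at touch -3.9246357765045117 F [ 1.64 -0.8   1.14] 5.3333
```

View pics/touch.png

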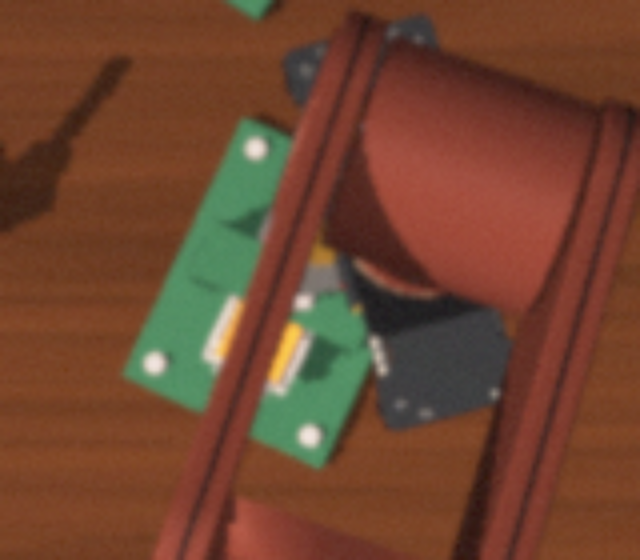

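The top view is masked by the arm. The fingers, about (345,260) in the crop, are at the lever, and force confirms the touch. I'll start cranking and log the tangential force.

```bash
cat >> h.py <<'E'
GAP=-3.9
def crank(d0,d1,k,tare,step=8,cap=4.5,v=60,n=3):
    d=d0
    while d<d1:
        d=min(d+step,d1); p,o,u,t=pose(PHI0-d,k,GAP)
        F0=force(2)-tare
        hit=manip.movel(p,v=v,ori=o,contact_N=max(2.5,cap+1.5+F0@t))
        F=force(n)-tare; q=np.array(manip.sense()["tool_pos"])
        print(d,"Ft %.2f Fu %.2f Fz %.2f"%(-F@np.r_[t,0],F@np.r_[u,0],F[2]),"HIT" if hit else "",
              "lag %.1f"%((np.array(p)-q)[:2]@t), "t=%.1f"%manip.sense()["clock"])
        if hit or -F@np.r_[t,0]>cap: return d,True
    return d,False
E
sed -i 's/+F0@t))/+F0[:2]@t))/' h.py
python3 - <<'E'
from h import *
import json
tare=np.array(json.load(open("tare.json")))
print(crank(0,160,1,tare))
E
```

```text
8 Ft 1.76 Fu -0.57 Fz 0.21  lag -0.0 t=5.8
16 Ft 1.82 Fu -0.89 Fz 0.06  lag -0.0 t=6.2
24 Ft 1.89 Fu -1.41 Fz 0.17  lag 0.0 t=6.6
32 Ft 1.38 Fu -1.21 Fz 0.18  lag 0.1 t=7.0
40 Ft 1.51 Fu -1.18 Fz -0.23  lag 0.1 t=7.3
48 Ft 1.52 Fu -1.46 Fz -0.04  lag 0.1 t=7.7
56 Ft 1.15 Fu -1.72 Fz 0.42  lag 0.2 t=8.1
64 Ft 1.52 Fu -2.02 Fz 0.24  lag 0.1 t=8.4
72 Ft 1.89 Fu -1.42 Fz 0.24  lag 0.1 t=8.8
80 Ft 1.48 Fu -1.23 Fz 0.55  lag 0.1 t=9.2
88 Ft 1.91 Fu -1.62 Fz 0.30  lag 0.1 t=9.6
96 Ft 1.52 Fu -1.70 Fz 0.55  lag 0.1 t=9.9
104 Ft 1.71 Fu -1.61 Fz 0.18  lag 0.1 t=10.3
112 Ft 1.67 Fu -2.11 Fz 0.47  lag 0.1 t=10.7
120 Ft 1.79 Fu -2.13 Fz 1.17  lag 0.1 t=11.1
128 Ft 1.98 Fu -1.63 Fz 1.38  lag 0.1 t=11.4
136 Ft 1.50 Fu -1.80 Fz 0.79  lag 0.2 t=11.8
144 Ft 1.62 Fu -1.61 Fz 0.76  lag 0.2 t=12.2
152 Ft 1.26 Fu -1.61 Fz 1.18  lag 0.1 t=12.6
160 Ft 0.91 Fu -1.02 Fz 1.17  lag 0.2 t=12.9
(160, False)
```

```bash
python3 - <<'E'
from h import *
import json
d=160
p,o,u,t=pose(PHI0-d,1,GAP+12); manip.movel(p,v=80); manip.wait(.1)
t1=force(6); print("tare k=1 at end",t1.round(2))
manip.movel([p[0],p[1],p[2]+75],v=200)
tare=go(PHI0-d,0,GAP+12); print("tare k=0",tare.round(2),manip.sense()["clock"])
im=get_image("side"); cv2.imwrite("pics/s1.png",cv2.resize(im["frame"][130:300,300:480,::-1],None,fx=3,fy=3))
p,o,u,t=pose(PHI0-d,0,GAP-6)
hit=manip.movel(p,v=25,contact_N=1.2)
s=manip.sense(); q=np.array(s["tool_pos"]); p0=pose(PHI0-d,0,0)[0]
F=force()-tare
print(hit,"gap at touch",-(q[:2]-p0[:2])@t,"Ft",-F[:2]@t,F.round(2),s["clock"])
json.dump(tare.tolist(),open("tare.json","w"))
E
```

```text
tare k=1 at end [0.09 0.15 0.05]
tare k=0 [-0.07  0.12 -0.06] 17.5583
True gap at touch -3.9267447174320433 Ft 0.09866894727297562 [ 0.04 -0.34  0.1 ] 18.1333
```

View pics/s1.png

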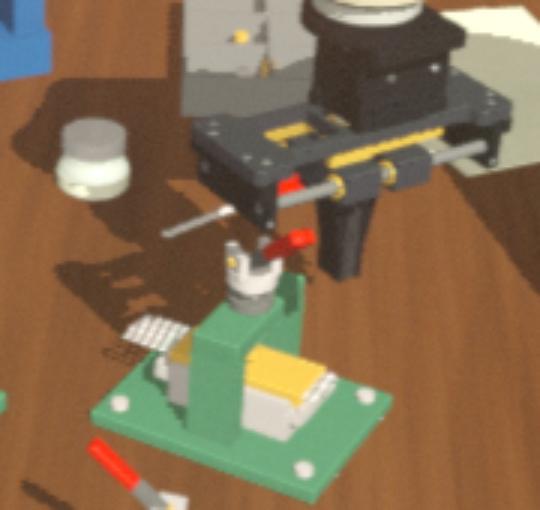

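The side view shows the head lower, with the lever pointing to the right and towards the camera. That matches an azimuth of 114°. Cranking on.

```bash
python3 - <<'E'
from h import *
import json
tare=np.array(json.load(open("tare.json")))
print(crank(160,360,0,tare,step=9,cap=3.2,v=75,n=3))
E
```

```text
169 Ft 1.19 Fu 0.03 Fz -0.41  lag 0.4 t=18.6
178 Ft -0.38 Fu -0.31 Fz -0.21 HIT lag 3.9 t=18.9
(178, True)
```

```bash
python3 - <<'E'
from h import *
import json
tare=np.array(json.load(open("tare.json")))
print(crank(173,193,0,tare,step=3,cap=4.3,v=25,n=3))
E
```

```text
176 Ft 0.49 Fu -0.13 Fz 0.03  lag 0.3 t=19.2
179 Ft 3.06 Fu 0.05 Fz 1.47  lag 0.4 t=19.6
182 Ft 2.82 Fu 0.12 Fz 0.24  lag 0.1 t=19.9
185 Ft 2.17 Fu 0.01 Fz 0.65  lag 0.0 t=20.3
188 Ft 2.21 Fu 0.04 Fz 0.54  lag 0.0 t=20.7
191 Ft 2.56 Fu 0.66 Fz 0.70  lag 0.0 t=21.1
193 Ft 3.12 Fu 0.95 Fz 0.85  lag 0.0 t=21.4
(193, False)
```

```bash
python3 - <<'E'
from h import *
import json
tare=np.array(json.load(open("tare.json")))
print(crank(193,225,0,tare,step=4,cap=4.5,v=30,n=4))
E
```

```text
197 Ft 1.80 Fu 0.73 Fz 0.16  lag -0.1 t=21.8
201 Ft 2.30 Fu 0.81 Fz 0.58  lag -0.0 t=22.2
205 Ft 1.89 Fu 1.23 Fz 0.58  lag -0.0 t=22.6
209 Ft 1.96 Fu 1.55 Fz 0.67  lag -0.0 t=22.9
213 Ft 2.22 Fu 1.08 Fz 0.87  lag -0.0 t=23.3
217 Ft 2.30 Fu 1.04 Fz 0.83  lag -0.0 t=23.7
221 Ft 1.88 Fu 1.13 Fz 0.69  lag -0.0 t=24.1
225 Ft 2.20 Fu 1.04 Fz 0.71  lag -0.0 t=24.5
(225, False)
```

```bash
python3 - <<'E'
from h import *
import json
tare=np.array(json.load(open("tare.json")))
print(crank(225,361,0,tare,step=8,cap=3.3,v=55,n=3))
E
```

```text
233 Ft 0.04 Fu 0.14 Fz 0.29 HIT lag 3.2 t=24.8
(233, True)
```

```bash
sed -i 's/cap=4.5,v=60,n=3)/cap=4.5,v=60,n=3,trip=6.0)/; s/cap+1.5+F0/trip+F0/' h.py; python3 - <<'E'
from h import *
import json
tare=np.array(json.load(open("tare.json")))
print(crank(229,361,0,tare,step=7,cap=3.4,v=50,n=3,trip=6.2))
E
```

```text
236 Ft 1.21 Fu -1.06 Fz -0.87  lag 0.5 t=25.2
243 Ft 1.21 Fu -0.07 Fz -0.29  lag 0.2 t=25.6
250 Ft 1.07 Fu -0.42 Fz -0.45  lag 0.1 t=25.9
257 Ft 1.26 Fu 0.19 Fz -0.37  lag 0.0 t=26.3
264 Ft 2.55 Fu 0.80 Fz -0.16  lag 0.1 t=26.7
271 Ft 3.37 Fu 2.06 Fz -0.21  lag 0.2 t=27.1
278 Ft 0.18 Fu 0.18 Fz 0.26 HIT lag 2.4 t=27.4
(278, True)
```

```bash
python3 - <<'E'
from h import *
import json
tare=np.array(json.load(open("tare.json")))
print(crank(273,300,0,tare,step=2.5,cap=5.6,v=20,n=4,trip=6.8))
E
```

```text
275.5 Ft -0.04 Fu 0.05 Fz -0.07  lag 0.1 t=27.7
278.0 Ft 3.95 Fu -0.96 Fz 0.33  lag 0.7 t=28.1
280.5 Ft 5.02 Fu -0.74 Fz 0.08  lag 0.6 t=28.5
283.0 Ft 5.29 Fu -0.77 Fz 0.60  lag 0.6 t=28.9
285.5 Ft 5.74 Fu -0.51 Fz 0.18  lag 0.7 t=29.3
(285.5, True)
```

```bash
python3 - <<'E'
from h import *
import json
tare=np.array(json.load(open("tare.json")))
print(crank(285.5,290.5,0,tare,step=2.5,cap=6.1,v=15,n=6,trip=8.2))
print(manip.sense()["moment"])
E
```

```text
288.0 Ft 6.59 Fu -0.58 Fz -0.34  lag 0.9 t=29.7
(288.0, True)
[ 0.97332451 -0.06876689  0.00387252]
```

Snug: 6.6 N at r = 52 mm is about 6.85 N at 50 mm. I back off and look at the lever before folding.

```bash
python3 - <<'E'
from h import *
p,o,u,t=pose(PHI0-287,0,GAP+15); manip.movel(p,v=80,ori=o); manip.movel([p[0],p[1],p[2]+80],v=200)
manip.movel([380,150,p[2]+110],v=350)
F=[]
for n,box in(("top",(295,200,400,332)),("side",(310,150,435,295))):
    im=get_image(n); P=pts(im); f=im["frame"]; u0,v0,u1,v1=box
    m=np.zeros((480,640),bool); m[v0:v1,u0:u1]=1
    H,S,V=[x.astype(int) for x in cv2.split(cv2.cvtColor(f,cv2.COLOR_RGB2HSV))]
    red=m&((H<6)|(H>174))&(S>180)&(P[...,2]>100)&(P[...,2]<220)&(np.hypot(*np.moveaxis(P[...,:2]-AX,2,0))<100)
    q=P[red]; c=q.mean(0); d=np.linalg.svd(q-c)[2][0]; s=(q-c)@d
    print(n,red.sum(),c.round(1),d.round(3),(c+d*s.min()).round(1),(c+d*s.max()).round(1),"az",np.degrees(np.arctan2(*(c[:2]-AX)[::-1])))
    F.append(cv2.resize(f[150:310,290:450,::-1],(400,400)))
cv2.imwrite("pics/snug.png",np.hstack(F)); print(manip.sense()["clock"],force())
E
```

```text
top 146 [553.  -56.2 167.3] [-0.771  0.145 -0.62 ] [572.1 -59.8 182.6] [530.9 -52.  149.5] az -12.861731772230229
side 176 [552.8 -52.4 165.9] [-0.734  0.21  -0.646] [570.8 -57.6 181.7] [533.9 -47.  149.2] az -8.608580485103023
31.6333 [-0.02522689  0.20572831  0.08878248]
```

View pics/snug.png

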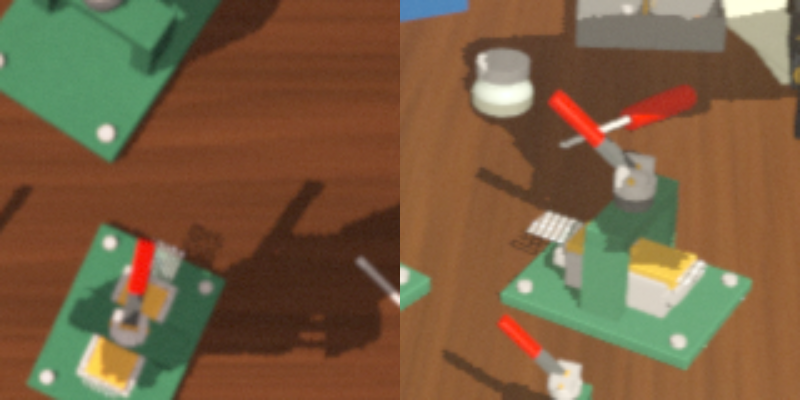

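Lever azimuth is about -11.5°, still raised, and the comb is in place. The red centre is at about (140,268) in the left half. Next, fold it from above at r ≈ 58 mm.

```bash
python3 - <<'E'
from h import *
x,y=560.7,-56.5; o=[180,0,-11.5]; N=19
manip.movep([x,y,205+N],o); manip.wait(.1); tare=force(5)
for z in(170,155,140,131):
    h=manip.movel([x,y,z+N],v=45,contact_N=28); s=manip.sense(); print(z,h,np.round(s["tool_pos"],1),(force(3)-tare).round(1),round(s["clock"],1))
    if h: break
h=manip.movel([x,y,114+N],v=12,contact_N=18); s=manip.sense(); print(h,np.round(s["tool_pos"],1),(force(3)-tare).round(1),round(s["clock"],1))
E
```

```text
170 False [560.7 -56.5 189. ] [-0.2  0.1  1.9] 33.9
155 False [560.5 -56.5 173.9] [-0.5  0.1  1.4] 34.4
140 False [561.  -56.6 159.2] [0.7 0.3 2.2] 35.0
131 False [561.  -56.6 150.2] [ 1.6 -0.1  3.3] 35.4
True [561.9 -56.7 143.6] [-2.2  0.6  6.9] 36.2
```

```bash
python3 - <<'E'
from h import *
x,y=560.7,-56.5; N=19
for c in(22,30):
    h=manip.movel([x,y,112+N],v=10,contact_N=c); s=manip.sense(); print(h,np.round(s["tool_pos"],1),np.round(s["ft_force"],1),force(3).round(1),round(s["clock"],1))
manip.movel([x,y,170+N],v=150); manip.movel([380,150,230],v=350)
F=[]
for n,box in(("top",(295,200,400,332)),("side",(310,150,435,295))):
    im=get_image(n); P=pts(im); f=im["frame"]; u0,v0,u1,v1=box
    m=np.zeros((480,640),bool); m[v0:v1,u0:u1]=1
    H,S,V=[x.astype(int) for x in cv2.split(cv2.cvtColor(f,cv2.COLOR_RGB2HSV))]
    red=m&((H<6)|(H>174))&(S>180)&(P[...,2]>100)&(P[...,2]<220)&(np.hypot(*np.moveaxis(P[...,:2]-AX,2,0))<105)
    q=P[red]; c=q.mean(0); d=np.linalg.svd(q-c)[2][0]; s=(q-c)@d
    print(n,red.sum(),c.round(1),d.round(3),(c+d*s.min()).round(1),(c+d*s.max()).round(1),"az",np.degrees(np.arctan2(*(c[:2]-AX)[::-1])))
    br=m&(H>15)&(H<30)&(S>130)&(P[...,2]<70)&(P[...,2]>15)
    print("brass",cv2.minAreaRect(P[br][:,:2].astype(np.float32)))
    F.append(cv2.resize(f[150:310,290:450,::-1],(400,400)))
cv2.imwrite("pics/fold.png",np.hstack(F)); print(manip.sense()["clock"])
E
```

```text
True [561.9 -56.7 143.5] [-2.8  1.3  7.7] [-3.7  0.8  9. ] 36.9
True [561.9 -56.7 143.5] [-4.6  1.2 10.9] [-5.2  0.7 11.3] 37.7
top 155 [569.1 -59.  124.6] [-0.982  0.189  0.019] [594.5 -63.8 124.1] [542.6 -53.9 125.1] az -12.080889456238591
brass ((502.5710144042969, -46.10498046875), (37.72312927246094, 97.16439056396484), 64.8763198852539)
side 168 [567.6 -55.4 123. ] [-0.979  0.203  0.007] [592.5 -60.6 122.8] [543.5 -50.4 123.2] az -9.306477497050581
brass ((524.5146484375, -287.59930419921875), (103.6003189086914, 572.8856201171875), 5.380113124847412)
39.225
```

View pics/fold.png

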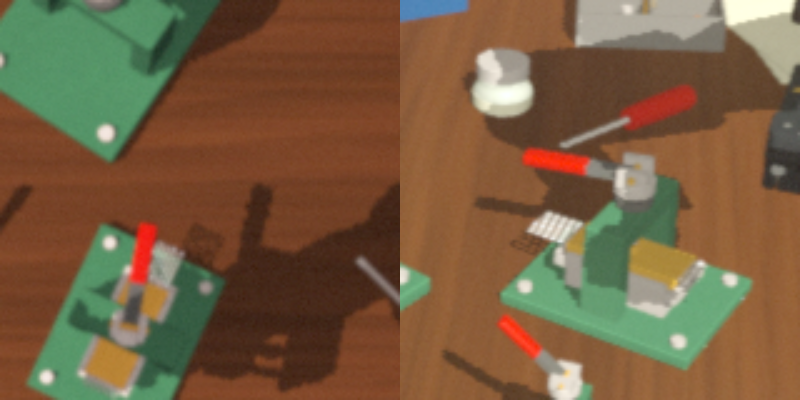

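The lever is level: measured slope at most 0.02 rad, and it stopped dead at 30 N. The azimuth is unchanged, the comb is in its place, and the robot is clear.

```bash
python3 -c "
from cell import manip
print(manip.hand_in())"
```

```text
the job is handed in; nothing more can be done
None
```

The comb is clamped and the job is handed in at about 39 s: the bolt was screwed in about 287° to roughly 6.9 N (50 mm equivalent), the lever was folded level to its stop, the comb stayed in place and the arm is clear; the snug reading was taken with the arm holding still, so it is the least certain part.

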